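Shut and lock the drive box cover of a cutting press

ROBOT

A 6-joint arm with a two-finger parallel gripper is mounted at the origin on the work surface. World frame = base frame: x ahead of the robot, y to its left, z up, the work surface at z = 0. Lengths are in m, angles in rad, forces in N, time in s.
With the tool pointing down it reaches from about 0.25 to 0.775 m from the base axis. Payload 4 kg.
Tool frame: the origin (TCP) lies midway between the tips of the shut fingers; the grasp point (between the pads) lies 19 mm behind it (robot.tcp_to_grasp is the distance from the TCP to the grasp point, in m); z points along the fingers, y is the line along which they close (so a half turn about z gives the same grasp; the last joint's range is limited). The gripper opens to 94 mm and grips with 3 to 60 N. Pads are 16 mm wide; open, the fingers measure 119 mm over their backs; the gripper's body (75 mm by 177 mm) begins 78 mm behind the grasp point.
Start: joints at [1.157, 0.087, 1.371, -0, 1.684, -0.103], TCP at [0.168, 0.524, 0.206] pointing down, gripper open.
Joint ranges: [-3.1, 3.1], [-0.76, 2.03], [0.27, 2.55], [-1.08, 4.22], [0.17, 2.65], [-2.57, 2.57]. Speed limits (rad/s): [2.79, 2.79, 3.14, 3.14, 3.14, 3.14].

INTERFACE

Orientations are given as [roll, pitch, yaw] about the fixed x, y, z axes, in that order (R = Rz(yaw) Ry(pitch) Rx(roll)).
In Python, from bench import robot, viewer gives the robot as it stands. The module is installed in compiled form; this text tells all that it offers.
- The arm moves only by the shell command python3 -m handwheel 'ROWS' [OPENING]. ROWS is JSON, a list of rows, each a list of 6 numbers: the shift along the tool's x, y, z in units of 0.2 m (1.0 is 0.2 m), then the turn, a rotation vector about the tool's x, y, z in units of 30 degrees (1.0 is 30 degrees). In form: [[x, y, z, wx, wy, wz], ...]. A call has 1 to 10 rows; each row is the pose to reach, as a shift and turn from the pose commanded when the call began, along the tool's axes at that moment; what a row does not reach only later rows make up. A row lasts 1/12 s, in which the tool goes at most 41.7 mm and 7.16 degrees, less where a joint would pass 70% of its speed; a pose out of reach is approached as far as the arm can. A call with a number of a shift or a turn outside -1 to 1 is refused whole. A call with a gripper value outside its range is refused whole. OPENING is the gripper's target within -1 to 1 (shut at 1, half-way at 0, fully open at -1), set as the call begins (- or left out, the last holds). The fingers move at their own pace and stop on an object; the grip force is fixed at half the most. Time passes only in rows, so rows that repeat a pose let the fingers close. It gives the time, the measured TCP pose, the force, the opening and the grip force at its end, in the units of the state.
- robot.get_obs(): the state, without advancing time (a new reading comes with each control period).
- viewer.snapshot(name): name is "scene" or "side" or "wrist"; returns the picture (420x560x3 uint8, red, green, blue); there is no depth.
- viewer.calibration(name): a dict with "fx", "fy", "cx", "cy" (pixels), "R" (3x3) and "t" (3): a world point X has camera coordinates R X + t. Camera axes: x right, y down, z forward; pixel columns grow to the right and rows downward; lengths in m; the calibration is good to about 2 mm. A picture is of the moment at which its call begins: read the wrist's pose just before it. calibration takes no time and is no camera call; for the wrist camera it gives the pose at the moment of the call.
- robot.close_job(): hands the job in; it is judged then, once.
The state is a dict: "time": time; "joint_positions": joint angles; "qvel": joint speeds; "joint_torque": joint torques, N m; "tool_pos": TCP position; "ee_rot": TCP orientation; "wrist_force": force on the tool from outside, world axes, zero at the start; "wrist_torque": the same for the moment, N m; "width": finger opening in m; "finger_force": force on a finger pad.
Only numpy, scipy, OpenCV 4.12 (cv2) and the standard library are available. Lean on these libraries where they do the work, as an engineer would, in place of code of your own. Each camera call takes 0.05 s, during which the arm holds its last target. There are 200 camera calls.

TASK

The hinged cover on the cutting press's green drive box stands ajar: with the fingertips, push it fully shut. Then set the fingertips in the slot of its cam fastener's lever and turn it a quarter turn clockwise until it stops, nose under the keeper, so that the cover is locked. Do not raise the cover further or squeeze or force anything, and leave the other things where they stand.

Things in the scene. Friction and masses are not known exactly. Their poses are not given: they have to be found in the camera images.
- housing: green drive box, fixed to the bench: open box 240 (x) x 320 (y) x 100 mm high, under a hinged cover; on its left a flat deck of the same height (y 160 to 280 mm); behind, a motor drum (x 120 to 270 mm, 124 mm high); foot flange 12 mm high, 20 mm out. Origin on the bench under the centre of the open box; x to the hinge side (away from the robot at yaw 0), y left, z up
- keeper (a point): middle of the underside of the keeper's hood, 124 mm above the bench, at housing x -118, y 0 mm. The keeper is a steel post in front of the box (x -136 to -126 mm, 36 mm wide in y) with a 4 mm thick hood that reaches back to x -110 mm; top 128 mm above the bench
- cover (a joint): hinged dark steel cover, a plate 220 x 310 x 8 mm. Angle in rad: 0 is fully shut (upper face level, 108 mm above the bench), greater is farther open, front edge raised; starts 0.35 to 0.65. The hinge is stiff: the cover stays where it is left, goes down under about 2 to 8 N pressed near its front, then meets a firm stop. Only the cam fastener stands on its face
- cover_hinge (a point): middle of the cover's hinge line, on the upper face; the line runs along the housing's y, at housing x +110, z 108 mm. The cover reaches 220 mm from it to the front
- cover_press (a point): a clear spot on the cover's upper face, 150 mm from the hinge and 100 mm right (-y) of the middle, good for pressing; with the cover shut at x -40, y -100, z 108 mm in the housing's frame
- cam (a joint): quarter-turn cam fastener on the cover, plain steel: hub, slotted lever, nose opposite. Angle in rad, growing clockwise seen from above: 0 unlocked (lever to housing +y, left), 1.57 locked at a firm stop (lever to +x, the hinge; nose to the front, under the keeper's hood). Starts 0 to 0.35. Stays where left; turns under 2 to 3 N at the slot
- nose (a point): top of the fastener's flat nose near its end, 56 mm from the pivot, opposite the lever; the nose is 22 mm wide, 58 mm long from the pivot, 4 to 10 mm above the cover's face. It passes under the keeper's hood only with the cover within about 0.025 rad of shut, and then holds it down
- cam_axis (a point): centre of the top of the fastener's hub (40 mm across, 20 mm tall), on its pivot, which is square to the cover; with the cover shut at x -60, y 0, z 128 mm in the housing's frame. Its y axis points along the lever to the slot
- slot (a point): centre of the mouth of the finger slot. The lever's end is a steel frame 60 mm long x 52 mm across x 14 mm thick; the slot goes right through it, 46 mm along the lever x 38 mm across, centre 60 mm from the pivot. Mouth 18 mm, frame's underside 4 mm above the cover's face; mouth 126 mm above the bench when shut. y points out along the lever, z up from the cover
- jar: small closed glass jar with a steel cap, 52 mm across, 62 mm tall, standing on the side deck of the drive box; origin under its centre. Not part of the job.
- spool: wooden thread spool, 40 mm across, 50 mm tall, standing on the side deck; origin under its centre. Not part of the job.
- die: five-sided dark steel cutting die (an open frame of 5 mm strip with one cross bar), about 105 x 80 x 32 mm, lying on the bench to the right of the drive box; origin under its centre. Not part of the job.
- mug: white mug, 80 mm across, 90 mm tall, on the bench to the right of the drive box; origin under its centre. Not part of the job.
- wrench: wrench lying on the bench to the left of the drive box; origin under its middle. Not part of the job.

How it is judged:
On the way, in this order (a step that is already met when the one before it is completed fails the run):
1. the cover is pushed fully shut (within 0.025 rad) while the fastener is still unlocked (less than 0.7 rad) (value of joint cover below 0.025 rad and value of joint cam below 0.7 rad), for 0.2 s.
2. the cam fastener is turned clockwise to its stop (beyond 1.43 rad of 1.57) with the cover shut (value of joint cover below 0.025 rad and value of joint cam above 1.43 rad), for 0.2 s.
At the end, for the whole second after the job is handed in: the cover is shut within 0.025 rad, the cam fastener is at rest beyond 1.43 rad (its stop is at 1.57), and all the loose things are within 25 mm of where they stood (all of step 2 and velocity of joint cam below 0.05 rad/s and distance of each of jar, spool, die, mug, wrench from where it was at the start of the episode below 0.025 m); the robot touches nothing.
It fails at once if the cover is raised instead of pushed down (past 0.8 rad) (value of joint cover above 0.8 rad).
It fails at once if the drive box, its cover or its fastener is squeezed or forced (over 45 N from the fingers) (contact force between the fingers and housing above 45 N).
It fails at once if one of the loose things is moved or lifted (more than 25 mm) (distance of any of jar, spool, die, mug, wrench from where it was at the start of the episode above 0.025 m).
It also fails if it takes over 48 s, if anything falls off the work surface, if the arm or the gripper's body presses on something with over 40 N, if the wrist force passes 120 N, or if a joint passes its speed limit or range.

## Working session

There is one attempt and no reset: what is moved stays moved. The work goes in short steps, Python scripts to look and compute and a shell command to move; the robot and the scene stay as the last step left them, time stands still between calls to the robot, and variables do not carry over. Pictures are saved under pics/ and viewed, at most 10 in all, crops included, and the job is handed in when it is done.

```bash
mkdir -p pics
python3 - <<'E'
from bench import robot, viewer
import cv2
o=robot.get_obs();print(o['time'],o['tool_pos'],o['ee_rot'],o['width'])
for n in("scene","side"):
    cv2.imwrite(f"pics/{n}0.png",cv2.cvtColor(viewer.snapshot(n),cv2.COLOR_RGB2BGR))
    c=viewer.calibration(n);print(n,c)
E
```

```text
0.0 [0.16799439 0.52313542 0.20431298] [-3.13937122e+00 -2.05658186e-04  2.83078500e+00] 0.09393755922191603
scene {'fx': 421.8955603249553, 'fy': 421.8955603249553, 'cx': 285.7681261888154, 'cy': 212.82056797810733, 'R': array([[-0.77849503,  0.62757329, -0.00986165],
       [ 0.51648056,  0.63160021, -0.57821191],
       [-0.35664173, -0.45522845, -0.81582703]]), 't': array([ 0.39807845, -0.24653546,  1.35042382])}
side {'fx': 466.1810488397229, 'fy': 466.1810488397229, 'cx': 281.14608835145464, 'cy': 201.53170369270134, 'R': array([[-0.99447127, -0.10484978,  0.00578145],
       [-0.08315232,  0.75266283, -0.65313426],
       [ 0.06412951, -0.65000399, -0.75722006]]), 't': array([0.54424947, 0.08223284, 1.22294531])}
```

View pics/scene0.png

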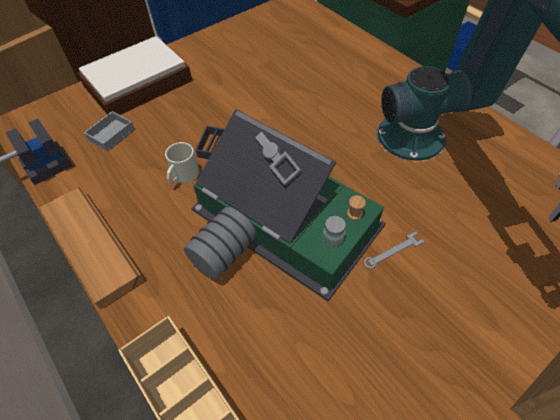

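View pics/side0.png

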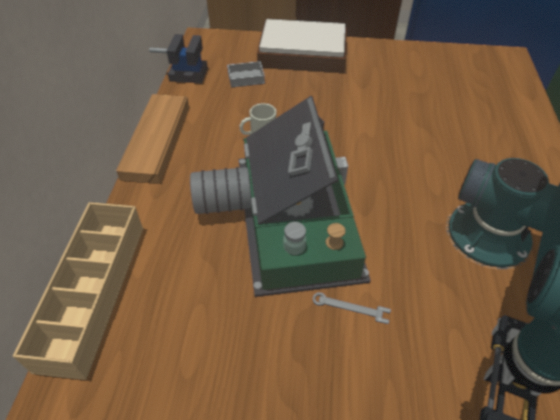

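The scene view shows the box centred near (290,205) and the side view shows it near (300,210), with the cover ajar and the lever pointing towards the deck. I'll zoom in for precise pixels.

Run:
```python
import cv2
a=cv2.imread('pics/scene0.png')[100:300,185:390];cv2.imwrite('pics/scz.png',cv2.resize(a,None,fx=3,fy=3,interpolation=cv2.INTER_CUBIC))
a=cv2.imread('pics/side0.png')[92:292,185:375];cv2.imwrite('pics/sdz.png',cv2.resize(a,None,fx=3,fy=3,interpolation=cv2.INTER_CUBIC))
```

```text
(no output)
```

View pics/scz.png

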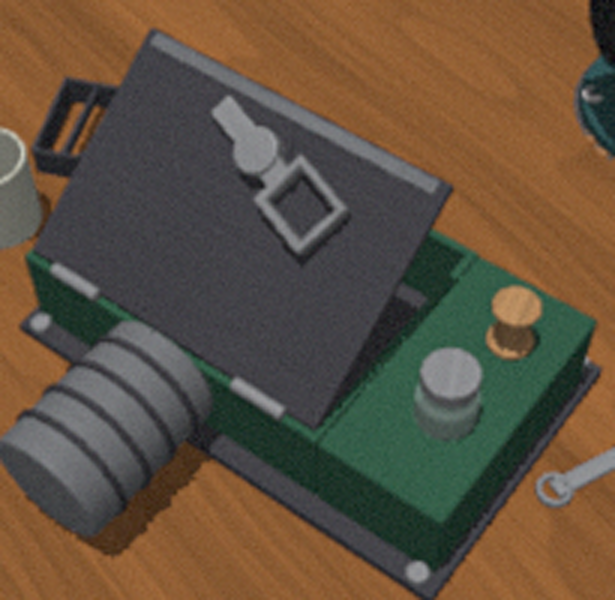

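View pics/sdz.png

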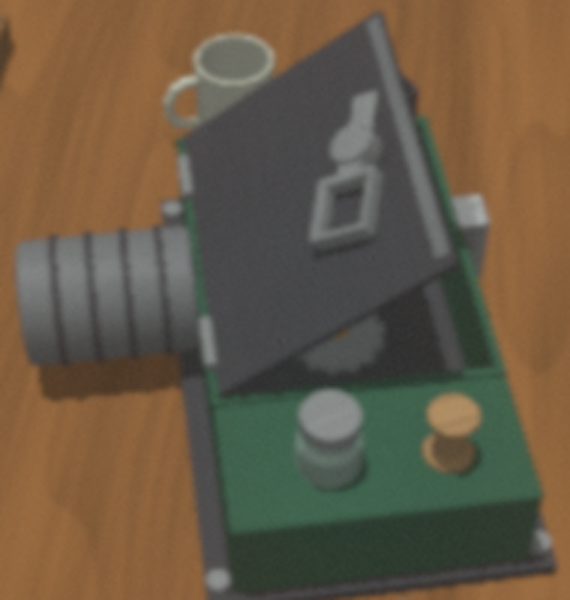

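Both zooms show the four cover corners, deck corners, hub and slot clearly. I'll fit the housing pose, cover angle and cam angle to them.

```bash
cat > h.py <<'E'
import numpy as np
def H(p,P):
    c,s=np.cos(p[2]),np.sin(p[2]);return np.array([p[0]+c*P[0]-s*P[1],p[1]+s*P[0]+c*P[1],P[2]])
def cover(d,y,h,q): # d from hinge, h above face -> housing
    return np.array([.110-d*np.cos(q)+h*np.sin(q),y,.108+d*np.sin(q)+h*np.cos(q)])
def slot(cam,q,r=.06,h=.018): return cover(.17-r*np.sin(cam),r*np.cos(cam),h,q)
E
python3 - <<'E'
from h import *
from bench import viewer
from scipy.optimize import least_squares
C={n:viewer.calibration(n) for n in("scene","side")}
Z={'scene':(185,100),'side':(185,92)}
ob={'scene':[(154,30),(452,187),(318,424),(35,258),(596,323),(441,517),(256,148),(300,205),(598,372),(430,595)],
'side':[(380,12),(455,260),(222,393),(182,143),(540,495),(231,530),(355,143),(347,205),(553,568),(210,600)]}
def pts(p):
    q,a=p[3],p[4]
    L=[cover(.22,-.155,0,q),cover(.22,.155,0,q),cover(0,.155,0,q),cover(0,-.155,0,q),(-.12,.28,.1),(.12,.28,.1),cover(.17,0,.02,q),slot(a,q),(-.14,.3,.012),(.14,.3,.012)]
    return [H(p,P) for P in L]
def res(p):
    r=[]
    for n in C:
        c=C[n]
        for X,o in zip(pts(p),ob[n]):
            v=c['R']@X+c['t'];u=np.array([c['fx']*v[0]/v[2]+c['cx'],c['fy']*v[1]/v[2]+c['cy']])
            r.append(u-(np.array(o)/3+Z[n]))
    return np.ravel(r)
best=min((least_squares(res,[.5,0,y,.5,.2],loss='soft_l1') for y in(0,.5,-.5,1,-1)),key=lambda s:s.cost)
print(best.x.round(4));print(best.fun.reshape(2,-1,2).round(1).tolist())
np.save('p.npy',best.x);p=best.x
for n,P in dict(press=cover(.15,-.1,0,p[3]),pressshut=cover(.15,-.1,0,0),slot0=slot(p[4],0),axis=cover(.17,0,.02,0)).items():print(n,H(p,P).round(4))
E
```

```text
[ 0.5241 -0.0624  0.2582  0.5595  0.3721]
[[[-0.9, -0.9], [0.8, -1.3], [-1.2, 0.7], [-2.4, -3.4], [-0.5, -2.1], [-0.2, 2.3], [0.1, -0.3], [-0.3, -1.1], [3.2, -0.5], [3.1, 3.6]], [[0.8, -0.1], [3.1, 1.4], [-1.0, -0.6], [-1.0, -3.4], [0.9, -1.2], [-1.5, 0.6], [-0.0, -0.3], [-0.5, -0.4], [1.7, 1.3], [-1.0, 6.3]]]
press [ 0.533  -0.1635  0.1876]
pressshut [ 0.5109 -0.1693  0.108 ]
slot0 [ 0.4729 -0.0181  0.126 ]
axis [ 0.466  -0.0777  0.128 ]
```

```bash
python3 -m handwheel '[[-0.2,-0.2,-0.35,0,0,0],[-0.4,-0.4,-0.4,0,0,0],[-0.6,-0.6,-0.4,0,0,0],[-0.75,-0.75,-0.4,0,0,0],[-0.93,-0.9,-0.4,0,0,0],[-0.93,-0.9,-0.4,0,0,0],[-0.93,-0.9,-0.4,0,0,0],[-0.93,-0.9,-0.4,0,0,0]]' 1
python3 -m handwheel '[[-0.2,-0.2,0,0,0,0],[-0.4,-0.4,0,0,0,0],[-0.6,-0.6,0,0,0,0],[-0.75,-0.75,0,0,0,0],[-0.93,-0.9,0,0,0,0],[-0.93,-0.9,0,0,0,0],[-0.93,-0.9,0,0,0,0]]'
python3 -m handwheel '[[-0.2,-0.2,0,0,0,0],[-0.4,-0.4,0,0,0,0],[-0.6,-0.6,0,0,0,0],[-0.75,-0.75,0,0,0,0],[-0.93,-0.9,0,0,0,0],[-0.93,-0.9,0,0,0,0],[-0.93,-0.9,0,0,0,0]]'
```

```text
time: 0.77
tool_pos: [0.2926, 0.2915, 0.2862]
ee_rot: [-3.141, 0.003, 2.823]
wrist_force: [0.6, 0.1, 0.3]
width: 0.0439
finger_force: 0.0
time: 1.35
tool_pos: [0.414, 0.0631, 0.2842]
ee_rot: [-3.139, -0.001, 2.824]
wrist_force: [-0.1, 0.5, 0.1]
width: 0.0006
finger_force: 0.0
time: 1.93
tool_pos: [0.5362, -0.1647, 0.2824]
ee_rot: [-3.141, -0.003, 2.827]
wrist_force: [0.4, 0.4, -1.6]
width: 0.0006
finger_force: 0.0
```

```bash
python3 -m handwheel '[[0,0,0.15,0,0,0],[0,0,0.3,0,0,0],[0,0,0.38,0,0,0],[0,0,0.42,0,0,0],[0,0,0.45,0,0,0],[0,0,0.47,0,0,0],[0,0,0.49,0,0,0],[0,0,0.51,0,0,0]]'
python3 -m handwheel '[[0.01,0,0.025,0,0,0],[0.02,-0.01,0.05,0,0,0],[0.03,-0.01,0.075,0,0,0],[0.04,-0.015,0.1,0,0,0],[0.05,-0.02,0.125,0,0,0],[0.06,-0.02,0.15,0,0,0],[0.07,-0.025,0.175,0,0,0],[0.08,-0.03,0.2,0,0,0]]'
```

```text
time: 2.6
tool_pos: [0.5352, -0.1611, 0.1852]
ee_rot: [-3.141, 0.003, 2.831]
wrist_force: [-1.1, 0.0, 2.0]
width: 0.0003
finger_force: 1.0
time: 3.27
tool_pos: [0.5172, -0.1618, 0.1428]
ee_rot: [3.141, 0.0, 2.831]
wrist_force: [1.4, -0.6, 1.2]
width: 0.0004
finger_force: 0.6
```

```bash
python3 -m handwheel '[[0.01,0,0.025,0,0,0],[0.02,-0.01,0.05,0,0,0],[0.02,-0.01,0.075,0,0,0],[0.03,-0.01,0.1,0,0,0],[0.03,-0.01,0.115,0,0,0],[0.03,-0.01,0.125,0,0,0],[0.03,-0.01,0.135,0,0,0]]'
python3 -m handwheel '[[0,0,0.008,0,0,0],[0,0,0.016,0,0,0],[0,0,0.016,0,0,0]]'
```

```text
time: 3.85
tool_pos: [0.5106, -0.1618, 0.1161]
ee_rot: [3.141, -0.001, 2.831]
wrist_force: [-0.9, 0.5, 1.4]
width: 0.0005
finger_force: 0.5
time: 4.1
tool_pos: [0.5109, -0.1619, 0.1129]
ee_rot: [3.141, -0.0, 2.831]
wrist_force: [-1.1, 0.1, 1.1]
width: 0.0004
finger_force: 0.0
```

```bash
python3 -m handwheel '[[0,0,0.008,0,0,0],[0,0,0.016,0,0,0],[0,0,0.016,0,0,0]]'
python3 -m handwheel '[[0,0,0.006,0,0,0],[0,0,0.012,0,0,0],[0,0,0.012,0,0,0]]'
```

```text
time: 4.35
tool_pos: [0.511, -0.162, 0.1098]
ee_rot: [3.141, 0.0, 2.831]
wrist_force: [-0.0, 0.5, 0.8]
width: 0.0005
finger_force: 0.0
time: 4.6
tool_pos: [0.5111, -0.162, 0.1083]
ee_rot: [-3.142, 0.001, 2.831]
wrist_force: [-1.4, 0.6, 3.7]
width: 0.0004
finger_force: 1.7
```

```bash
python3 -m handwheel '[[0,0,0.006,0,0,0],[0,0,0.012,0,0,0],[0,0,0.012,0,0,0]]'
```

```text
time: 4.85
tool_pos: [0.5111, -0.1621, 0.1082]
ee_rot: [-3.141, 0.002, 2.831]
wrist_force: [-5.9, 0.8, 11.9]
width: 0.0002
finger_force: 6.0
```

```bash
python3 -m handwheel '[[0,0,0.005,0,0,0],[0,0,0.01,0,0,0],[0,0,0.01,0,0,0],[0,0,0.01,0,0,0]]'
```

```text
time: 5.18
tool_pos: [0.5112, -0.1621, 0.1081]
ee_rot: [-3.141, 0.003, 2.831]
wrist_force: [-7.5, 2.9, 18.2]
width: 0.0003
finger_force: 9.3
```

```bash
python3 -m handwheel '[[0,0,-0.05,0,0,0],[0,0,-0.2,0,0,0],[0,0,-0.4,0,0,0],[0,0,-0.6,0,0,0],[0,0,-0.6,0,0,0],[0,0,-0.6,0,0,0]]'
python3 - <<'E'
from bench import viewer
import cv2,numpy as np
L=[]
for n,(r,c) in dict(scene=(100,185),side=(92,185)).items():
    a=viewer.snapshot(n)[r:r+200,c:c+200,::-1]; L.append(cv2.resize(a,(400,400),interpolation=cv2.INTER_CUBIC))
cv2.imwrite('pics/b.png',np.hstack(L))
E
```

```text
time: 5.68
tool_pos: [0.5127, -0.1626, 0.2266]
ee_rot: [-3.141, 0.007, 2.831]
wrist_force: [-0.8, 0.3, -0.5]
width: 0.0006
finger_force: 0.0
```

View pics/b.png

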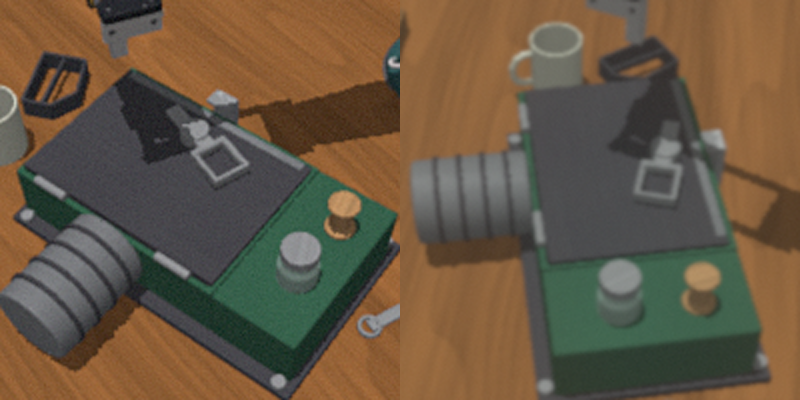

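The cover is flat and shut. The slot centre is at scene (295,180.5) and side (314.5,183.5), with the hub at (283,164.5) and (318,166.5).

Run:
```python
from bench import viewer,robot
import numpy as np
o=robot.get_obs()['tool_pos']
for n,z,u in(('scene',.126,(295,180.5)),('side',.126,(314.5,183.5)),('scene',.128,(283,164.5)),('side',.128,(318,166.5))):
    c=viewer.calibration(n);C=-c['R'].T@c['t'];d=c['R'].T@[(u[0]-c['cx'])/c['fx'],(u[1]-c['cy'])/c['fy'],1]
    print(n,(C+d*(z-C[2])/d[2]).round(4))
```

```text
scene [ 0.4706 -0.0107  0.126 ]
side [ 0.4652 -0.0083  0.126 ]
scene [ 0.4613 -0.0717  0.128 ]
side [ 0.4598 -0.0671  0.128 ]
```

```bash
python3 -m handwheel '[[0.12,0.16,0,0,0,0],[0.24,0.32,0,0,0,0],[0.36,0.5,0,0,0,0],[0.44,0.65,0.1,0,0,0],[0.44,0.65,0.3,0,0,0],[0.44,0.65,0.3,0,0,0],[0.44,0.65,0.3,0,0,0]]'
python3 - <<'E'
from bench import viewer
import cv2,numpy as np
L=[]
a=viewer.snapshot('wrist')[:,:,::-1];L.append(cv2.resize(a,(533,400)))
a=viewer.snapshot('side')[142:232,275:335,::-1]; L.append(cv2.resize(a,(267,400),interpolation=cv2.INTER_CUBIC))
cv2.imwrite('pics/c.png',np.hstack(L))
c=viewer.calibration('wrist')
for X in ([.469,-.012,.126],[.462,-.072,.128],[.469,-.012,.160]):
    v=c['R']@X+c['t'];print(((c['fx']*v[0]/v[2]+c['cx'])*533/560,(c['fy']*v[1]/v[2]+c['cy'])*400/420))
E
```

```text
time: 6.37
tool_pos: [0.4635, -0.0107, 0.1585]
ee_rot: [-3.139, -0.011, 2.832]
wrist_force: [0.9, 0.9, 1.1]
width: 0.0005
finger_force: 0.0
(np.float64(264.70294919293394), np.float64(228.4390013482948))
(np.float64(177.92662947481787), np.float64(245.63591936339552))
(np.float64(264.95887979654617), np.float64(248.12122062127784))
```

View pics/c.png

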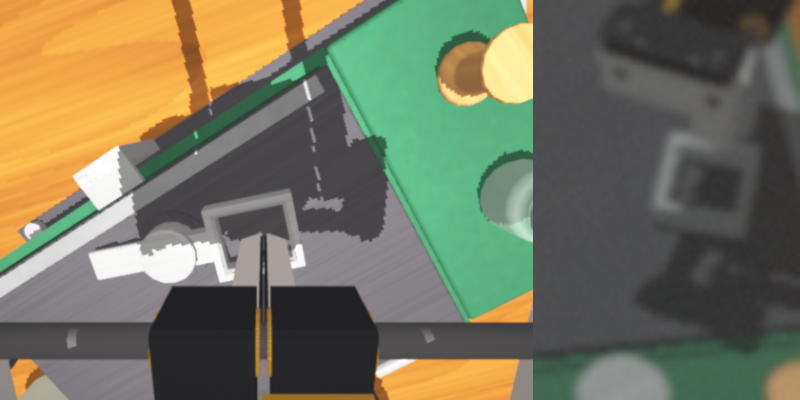

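The wrist view shows the frame centre at (254,235) and the hub at (168,251). That is about 7 mm off my second estimate and agrees with the original fit (slot 0.473, -0.018), so I'll use the fit.

```bash
python3 -m handwheel '[[-0.05,-0.02,0,0,0,0],[-0.05,-0.02,0,0,0,0],[-0.05,-0.02,0,0,0,0]]'
python3 - <<'E'
from bench import viewer
import numpy as np
c=viewer.calibration('wrist')
for X in ([.4729,-.0181,.126],[.466,-.0777,.128]):
    v=c['R']@X+c['t'];print(c['fx']*v[0]/v[2]+c['cx'],c['fy']*v[1]/v[2]+c['cy'])
E
```

```text
time: 6.72
tool_pos: [0.4771, -0.0196, 0.1653]
ee_rot: [3.141, 0.004, 2.829]
wrist_force: [-0.4, 0.0, -0.2]
width: 0.0004
finger_force: 0.0
277.43941645695554 231.02570133213658
186.71802239673866 249.22133874574106
```

The arm was still settling during that view, so I'll look again now that it's still.

```bash
python3 -m handwheel '[[0,0,0,0,0,0],[0,0,0,0,0,0],[0,0,0,0,0,0]]'
python3 - <<'E'
from bench import viewer
import cv2,numpy as np
c=viewer.calibration('wrist')
a=viewer.snapshot('wrist')[150:330,60:360,::-1];cv2.imwrite('pics/d.png',cv2.resize(a,None,fx=2.5,fy=2.5,interpolation=cv2.INTER_CUBIC))
np.savez('w.npz',**c)
E
```

```text
time: 6.97
tool_pos: [0.4754, -0.0184, 0.1636]
ee_rot: [3.141, 0.0, 2.83]
wrist_force: [-0.0, 0.6, 0.8]
width: 0.0005
finger_force: 0.0
```

View pics/d.png

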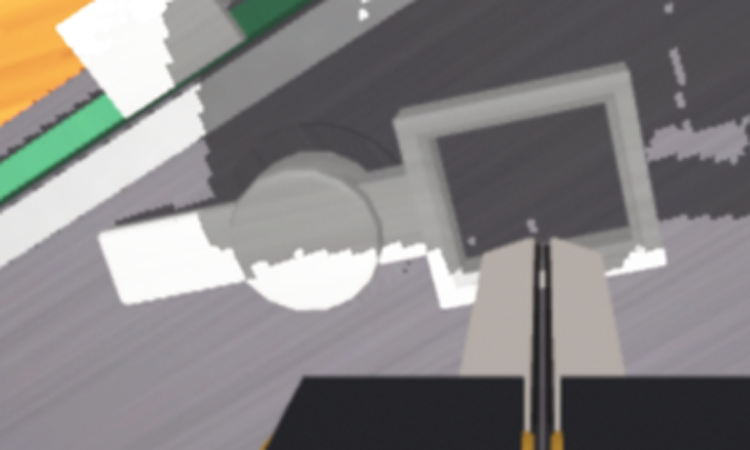

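Run:
```python
import numpy as np
c=np.load('w.npz')
for z,u in((.126,(273.6,226.8)),(.128,(182,246)),(.1636,(60+541/2.5,150+245/2.5))):
    C=-c['R'].T@c['t'];d=c['R'].T@[(u[0]-c['cx'])/c['fx'],(u[1]-c['cy'])/c['fy'],1]
    print((C+d*(z-C[2])/d[2]).round(4))
```

```text
[ 0.4671 -0.0182  0.126 ]
[ 0.4608 -0.0779  0.128 ]
[ 0.4676 -0.0165  0.1636]
```

```bash
python3 -m handwheel '[[0.036,-0.01,0.03,0,0,0],[0.036,-0.01,0.07,0,0,0],[0.036,-0.01,0.11,0,0,0],[0.036,-0.01,0.15,0,0,0],[0.036,-0.01,0.18,0,0,0],[0.036,-0.01,0.2,0,0,0],[0.036,-0.01,0.22,0,0,0],[0.036,-0.01,0.23,0,0,0],[0.036,-0.01,0.23,0,0,0]]'
```

```text
time: 7.77
tool_pos: [0.4676, -0.0178, 0.1167]
ee_rot: [-3.142, -0.001, 2.831]
wrist_force: [-0.4, 0.2, -0.0]
width: 0.0005
finger_force: 0.0
```

Run:
```python
import numpy as np
c=np.array([.462,-.0775]);p=np.array([.4676,-.0178]);y=2.831
X=np.array([np.cos(y),np.sin(y)]);Y=np.array([np.sin(y),-np.cos(y)])
for a in [*np.arange(1.4,.1,-.1),.05]:
    d=c+.06*np.array([np.cos(a),np.sin(a)])-p;print(round(a,2),round(d@X/.2,3),round(d@Y/.2,3))
```

```text
1.4 -0.023 0.004
1.3 -0.053 0.007
1.2 -0.083 0.007
1.1 -0.112 0.003
1.0 -0.142 -0.003
0.9 -0.17 -0.012
0.8 -0.198 -0.024
0.7 -0.224 -0.039
0.6 -0.249 -0.056
0.5 -0.271 -0.075
0.4 -0.292 -0.097
0.3 -0.31 -0.121
0.2 -0.326 -0.146
0.05 -0.345 -0.187
```

```bash
python3 -m handwheel '[[-0.023,0.004,0,0,0,0],[-0.038,0.006,0,0,0,0],[-0.053,0.007,0,0,0,0],[-0.068,0.007,0,0,0,0],[-0.083,0.007,0,0,0,0],[-0.098,0.005,0,0,0,0],[-0.112,0.003,0,0,0,0],[-0.127,0,0,0,0,0],[-0.142,-0.003,0,0,0,0],[-0.142,-0.003,0,0,0,0]]'
```

```text
time: 8.6
tool_pos: [0.4945, -0.0275, 0.1169]
ee_rot: [-3.141, -0.001, 2.83]
wrist_force: [-3.5, -1.5, -0.9]
width: 0.0005
finger_force: 1.2
```

```bash
python3 -m handwheel '[[-0.014,-0.004,0,0,0,0],[-0.028,-0.009,0,0,0,0],[-0.042,-0.015,0,0,0,0],[-0.056,-0.021,0,0,0,0],[-0.069,-0.028,0,0,0,0],[-0.082,-0.036,0,0,0,0],[-0.095,-0.044,0,0,0,0],[-0.107,-0.053,0,0,0,0],[-0.107,-0.053,0,0,0,0]]'
```

```text
time: 9.35
tool_pos: [0.5125, -0.0441, 0.1174]
ee_rot: [3.141, 0.001, 2.83]
wrist_force: [-3.5, -0.3, 1.4]
width: 0.0006
finger_force: 1.1
```

```bash
python3 -m handwheel '[[-0.011,-0.009,0,0,0,0],[-0.022,-0.019,0,0,0,0],[-0.033,-0.03,0,0,0,0],[-0.043,-0.041,0,0,0,0],[-0.052,-0.053,0,0,0,0],[-0.052,-0.053,0,0,0,0]]'
```

```text
time: 9.85
tool_pos: [0.5189, -0.0576, 0.1175]
ee_rot: [3.141, 0.001, 2.83]
wrist_force: [-3.7, 0.3, 1.6]
width: 0.0003
finger_force: 1.4
```

```bash
python3 -m handwheel '[[-0.009,-0.012,0,0,0,0],[-0.017,-0.024,0,0,0,0],[-0.025,-0.037,0,0,0,0],[-0.025,-0.037,0,0,0,0]]'
```

```text
time: 10.18
tool_pos: [0.5213, -0.0661, 0.1174]
ee_rot: [3.142, 0.001, 2.83]
wrist_force: [-3.7, 1.0, 2.4]
width: 0.0004
finger_force: 1.5
```

```bash
python3 -m handwheel '[[-0.006,-0.012,0,0,0,0],[-0.011,-0.024,0,0,0,0],[-0.011,-0.024,0,0,0,0],[-0.011,-0.024,0,0,0,0]]'
```

```text
time: 10.52
tool_pos: [0.5214, -0.0696, 0.1173]
ee_rot: [3.139, -0.001, 2.831]
wrist_force: [-4.6, 4.4, 3.3]
width: 0.0003
finger_force: 3.2
```

```bash
python3 -m handwheel '[[0,-0.01,0,0,0,0],[0,-0.02,0,0,0,0],[0,-0.02,0,0,0,0],[0,-0.02,0,0,0,0]]'
```

```text
time: 10.85
tool_pos: [0.5211, -0.0703, 0.1174]
ee_rot: [3.132, -0.001, 2.833]
wrist_force: [-2.0, 12.1, 2.7]
width: 0.0005
finger_force: 5.4
```

```bash
python3 -m handwheel '[[0,-0.01,0,0,0,0],[0,-0.02,0,0,0,0],[0,-0.02,0,0,0,0],[0,-0.02,0,0,0,0]]'
```

```text
time: 11.18
tool_pos: [0.521, -0.0708, 0.1174]
ee_rot: [3.125, -0.0, 2.835]
wrist_force: [1.1, 17.5, 2.6]
width: 0.0005
finger_force: 7.7
```

```bash
python3 -m handwheel '[[0.01,0.03,0,0,0,0],[0.02,0.06,0,0,0,0],[0.02,0.06,0,0,0,0],[0.02,0.06,0,0,0,0]]'
```

```text
time: 11.52
tool_pos: [0.5196, -0.0664, 0.1173]
ee_rot: [-3.141, 0.002, 2.831]
wrist_force: [0.4, -0.3, 0.5]
width: 0.0003
finger_force: 0.0
```

Free of contact, so I'll lift straight out and check.

```bash
python3 -m handwheel '[[0,0,-0.04,0,0,0],[0,0,-0.1,0,0,0],[0,0,-0.25,0,0,0],[0,0,-0.4,0,0,0],[0,0,-0.6,0,0,0],[0,0,-0.8,0,0,0],[0,0,-0.8,0,0,0],[0,0,-0.8,0,0,0],[0,0,-0.8,0,0,0],[0,0,-0.8,0,0,0]]'
python3 - <<'E'
from bench import viewer
import cv2,numpy as np
L=[]
a=viewer.snapshot('wrist')[:,:,::-1];L.append(cv2.resize(a,(400,300)))
a=viewer.snapshot('side')[92:242,185:385,::-1]; L.append(cv2.resize(a,(400,300),interpolation=cv2.INTER_CUBIC))
cv2.imwrite('pics/e.png',np.hstack(L))
E
```

```text
time: 12.35
tool_pos: [0.5183, -0.066, 0.2758]
ee_rot: [-3.141, -0.003, 2.83]
wrist_force: [0.1, 0.1, -0.4]
width: 0.0004
finger_force: 0.0
```

View pics/e.png

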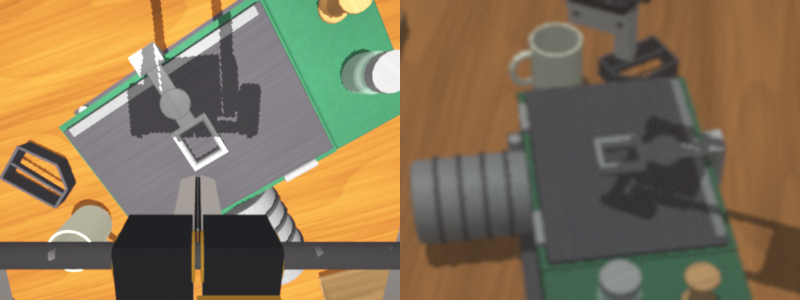

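The picture shows the lever pointing to the hinge: hub at (175,103), slot at (200,143), square to the cover's front edge. The nose is under the keeper at (150,65), so I'm handing the job in.

```bash
python3 -c "
from bench import robot
print(robot.close_job())"
```

```text
the job is handed in; nothing more can be done
None
```

I pushed the cover fully shut and turned the cam fastener clockwise to its firm stop, nose under the keeper; the arm is clear and the job is handed in at about 12.5 s, with no verdict returned.

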